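# Step the filling carousel back one notch

### The job

The filling carousel was stepped one place too far and a vial was skipped. With a fingertip, lift the ratchet pawl out of the toothed rim by its thumb lever and throw it back on its stop, push the turntable backward (anticlockwise seen from above) one notch by one of its upright posts, and tip the pawl down again, so that it is home in the next tooth with the turntable backed up against it and the skipped vial under the nozzle. Grip and lift nothing: the vials stay standing in their cups, and the bottles and the tube rack beside the carousel stay where they are.

Things in the scene. Friction and masses are not known exactly. Their poses are not given: they have to be found in the camera images.
- carousel: hand-indexed filling carousel, screwed down: grey base plate 300 x 300 x 18 mm with turntable, pawl and nozzle column. Origin: on the turntable's axis at bench height. Its +x points to the nozzle column, -y to the pawl, +z up. A hub on the axis is 97 mm high; 12 cups (33 mm across, tops at 75 mm) stand 75 mm off the axis.
- turntable (a joint): disc 280 mm across, its rim a ring of 12 sawtooth ratchet teeth on the upper face. Rad, grows BACKWARD = anticlockwise from above; 0 at the start (0.015 play). One notch = 0.524. Forward, the ramps lift the pawl; backward, an upright tooth face meets the nose and stops: catches at 0, 0.524... Drags 0.06 Nm, so it stays where left. Lifting the pawl out shifts it about 0.035 forward (to -0.035).
- pawl (a joint): steel ratchet pawl, 100 g, swinging in the vertical plane carousel x-z about a level pin. Rad, grows as the nose lifts: -0.01 = nose at the foot of a tooth (engaged), 0.2 = on a crest, 2.18 = thrown back on its stop. Falls by its weight: from below 1.3 onto the teeth, from beyond 1.45 onto its stop, and stays. It drops into a tooth only if the turntable is 0.04 or more short of the catch; else it lands on a crest.
- pawl_pin (a point): middle of the pawl's pin, fixed, 80 mm above the bench, carousel x +50, y -128 mm. A bracket upright stands 23 to 32 mm outward of it (carousel -y), 90 mm high. A fingertip sweeping level along carousel x, 26 mm above the pin, throws the pawl back (going +x, to 40 mm past the pin) or sets it down (going -x, to 70 mm past), so far that the pawl is free to fall all the way.
- lever_tip (a point): bead, 10 mm across, ending the pawl's thumb lever (55 mm long from the pin, 14 mm wide, 6 to 10 mm thick). Engaged, the lever points up, leaning 35 degrees to carousel -x: bead 45 mm above the pin, 32 mm to -x; push it towards carousel +x to throw the pawl back. Thrown back, it lies level towards +x.
- pawl_nose (a point): lower edge of the pawl's nose. Engaged: 50 mm to carousel -x of the pin and 23.5 mm below it. Thrown back, the nose arm (50 mm long, 14 mm wide) stands up, its end about 50 mm above the pin and up to 21 mm to carousel +x; push it towards -x to set the pawl down. Teeth: ring 115 to 140 mm off the axis, feet 56, crests 66 mm above the bench.
- nozzle_tip (a point): lower end of the filling nozzle, 124 mm above the bench, at carousel x +75 mm; its arm, at 153 to 168 mm height, comes in from a steel column 182 mm off the axis; column and fitting end below 190 mm.
- post0_top (a point): top centre of finger post 0: upright steel post 11 mm across, 104 mm off the turntable's axis, rising to 149 mm above the bench (41 mm above the vials' mouths); stands at carousel angle 45 degrees (anticlockwise from +x) when the turntable is at 0 and turns with it.
- post1_top (a point): top centre of finger post 1: upright steel post 11 mm across, 104 mm off the turntable's axis, rising to 149 mm above the bench (41 mm above the vials' mouths); stands at carousel angle 135 degrees (anticlockwise from +x) when the turntable is at 0 and turns with it.
- post2_top (a point): top centre of finger post 2: upright steel post 11 mm across, 104 mm off the turntable's axis, rising to 149 mm above the bench (41 mm above the vials' mouths); stands at carousel angle 225 degrees (anticlockwise from +x) when the turntable is at 0 and turns with it.
- post3_top (a point): top centre of finger post 3: upright steel post 11 mm across, 104 mm off the turntable's axis, rising to 149 mm above the bench (41 mm above the vials' mouths); stands at carousel angle 315 degrees (anticlockwise from +x) when the turntable is at 0 and turns with it.
- vial0: loose white sample vial, 25 mm across, 50 mm high, 20 g, standing in a cup at carousel angle -30 degrees; its mouth is 108 mm above the bench. Origin: centre of its underside, 58 mm above the bench. This is the vial that was skipped: one notch past the nozzle.
- vial1: loose white sample vial, 25 mm across, 50 mm high, 20 g, standing in a cup at carousel angle 0 degrees; its mouth is 108 mm above the bench. Origin: centre of its underside, 58 mm above the bench. Under the nozzle at the start.
- vial2: loose white sample vial, 25 mm across, 50 mm high, 20 g, standing in a cup at carousel angle 30 degrees; its mouth is 108 mm above the bench. Origin: centre of its underside, 58 mm above the bench. Not yet filled.
- vial3: loose white sample vial, 25 mm across, 50 mm high, 20 g, standing in a cup at carousel angle 60 degrees; its mouth is 108 mm above the bench. Origin: centre of its underside, 58 mm above the bench. Not yet filled.
- vial4: loose white sample vial, 25 mm across, 50 mm high, 20 g, standing in a cup at carousel angle 90 degrees; its mouth is 108 mm above the bench. Origin: centre of its underside, 58 mm above the bench. Not yet filled.
- reagent_bottle: loose amber reagent bottle, 70 mm across, 140 mm high, beside the carousel; bystander. Origin: centre of its underside.
- wash_bottle: loose white wash bottle with spout, 64 mm across, 175 mm high, beside the carousel; bystander. Origin: centre of its underside.
- tube_rack: loose blue tube rack, 70 x 170 x 48 mm with small tubes up to 77 mm, on the pawl's side of the carousel; bystander. Origin: centre of its underside.
Mind the look-alikes: they are no part of the job. Leave any pink or yellow look-alike of the vial4 alone.

How it is judged:
By the outcome, as a careful person would: the job done as asked, in the order asked, and still so for the second after the job is handed in, with the robot touching nothing.
It also fails if it takes over 64 s, if anything falls off the work surface, if the arm or the gripper's body presses on something with over 40 N, if the wrist force passes 120 N, or if a joint passes its speed limit or range.

### The arm

A 7-joint arm with a two-finger parallel gripper is mounted at the origin on the work surface. World frame = base frame: x ahead of the robot, y to its left, z up, the work surface at z = 0. Lengths are in m, angles in degrees, forces in N, time in s.
With the tool pointing down it reaches from about 0.4 to 0.85 m from the base axis. Payload 4.5 kg.
Tool frame: the origin (TCP) lies at the very end of the fingers, on their centre line; the grasp point (between the pads) lies 19 mm behind it; x points along the fingers, y is the direction in which the jaws open and shut, and the axes are right-handed (so a half turn about x gives the same grasp; the last joint's range is limited). The gripper opens to 85 mm and grips with 20 to 120 N. Pads are 22 mm wide; open, the fingers measure 114 mm over their backs; the gripper's body (76 mm by 85 mm) begins 54 mm behind the grasp point. The pads swing forward as they close: fully open they stand 13 mm farther back than shut.
Start: joints at [78.083, 39.483, -11.15, 89.685, 9.013, 51.709, -12.324], TCP at [0.15, -0.607, 0.231] pointing down, gripper open.
Joint ranges: [-172.22, 172.22], [-26.19, 119.32], [-84.43, 86.54], [7.71, 146.69], [-57.33, 237.33], [2.42, 119.75], [-152.13, 152.13]. Speed limits (degrees/s): [147.25, 147.25, 180, 180, 180, 180, 180].

### API

Orientations are given as [roll, pitch, yaw] about the fixed x, y, z axes, in that order (R = Rz(yaw) Ry(pitch) Rx(roll)).
In Python, from cell import get_obs, get_image, camera_params, sign_off, recognise, trace gives the robot as it stands. The module is installed in compiled form; this text tells all that it offers.
- The arm moves only by the tool servo_tool, never from a script. Its argument "series" is a list of rows, each an object with "travel": the shift along the tool's x, y, z in cm, a list of three; "rotation": the turn, a rotation vector about the tool's x, y, z in degrees, a list of three; "jaw": the closure in counts, from 0 (fully open) to 255 (shut). A call has 1 to 5 rows; each row is the pose to reach, as a shift and turn from the pose commanded when the call began, along the tool's axes at that moment; what a row does not reach only later rows make up. A row lasts 1/10 s, in which the tool goes at most 50 mm and 8.59 degrees, less where a joint would pass 70% of its speed; a pose out of reach is approached as far as the arm can. A call with a gripper value outside its range is refused whole. The fingers move at their own pace and stop on an object; the grip force is fixed at half the most. Time passes only in rows, so rows that repeat a pose let the fingers close. It gives the time, the measured TCP pose, the force and the opening at its end, in the units of the state.
- get_obs(): the state, without advancing time (a new reading comes with each control period).
- get_image(name): name is "side" or "top"; returns the picture (384x512x3 uint8, blue, green, red); there is no depth.
- camera_params(name): a dict with "vertical_fov" (degrees; the focal length in pixels is half the picture's height over the tangent of half this angle, whatever the lens; pixels are square), "cx", "cy" (the principal point, pixels), "eye" and "attitude" of the camera in the world. Camera axes: x right, y up, looking along -z (the intrinsics and any distortion apply to the point x, -y, -z); pixel columns grow to the right and rows downward; lengths in m; the calibration is good to about 2 mm. A picture is of the moment at which its call begins. camera_params takes no time and is no camera call.
- sign_off(): hands the job in, once; it reports no verdict.
Trained networks look in the newest picture that a camera, given by its name, has taken for a name from the list of things; names that differ only in an ending like _2 or _b are one class to them, and where a whole thing is asked for, a point or a joint stands for the part that bears it (a point fixed in the world has none). Each returns a list of dicts, best first, with "score" (0 to 1); they miss things now and then, are a little off and sometimes report something else, mostly with a low value. They report only what shows in the picture. A call takes as long as a camera call. They do not tell look-alikes from the thing itself.
- recognise(camera, query): "extent" ([left, top, right, bottom] in pixels, round what is visible of it).
- trace(camera, query): "pixels" (384x512 bool, what is visible of it) and "extent" ([left, top, right, bottom] in pixels, round what is visible of it).
The state is a dict: "time_s": time; "joint_pos": joint angles; "joint_velocities": joint speeds; "joint_torque": joint torques, N m; "ee_pos": TCP position; "eef_rot": TCP orientation; "wrist_force": force on the tool from outside, world axes, zero at the start; "wrist_torque": the same for the moment, N m; "opening": finger opening in m.
Only numpy, scipy, OpenCV 4.12 (cv2) and the standard library are available. Lean on these libraries where they do the work, as an engineer would, in place of code of your own. Each camera call takes 0.05 s, during which the arm holds its last target.

## Working session

There is one attempt and no reset: what is moved stays moved. The work goes in short steps, Python scripts to look and compute and a tool call to move; the robot and the scene stay as the last step left them, time stands still between calls to the robot, and variables do not carry over. Pictures are saved under pics/ and viewed, and the job is handed in when it is done.

Besides the shell and the picture viewer there is one more tool, called after ">>>" as name(argument=value, ...), one argument or row to a line, values as JSON. servo_tool: Moves the arm, as the interface text tells. Its arguments: {"type":"object","properties":{"series":{"type":"array"}},"required":["series"]}

```bash
mkdir -p pics; ls
python3 - <<'E'
from cell import *
import cv2
for n in("side","top"):
    cv2.imwrite(f"pics/{n}0.png",get_image(n)); print(n,camera_params(n))
print(get_obs())
E
```

```text
pics
side {'vertical_fov': 49.433121495567164, 'cx': 257.309704841607, 'cy': 188.2969138334353, 'eye': array([ 0.39613333, -0.5321623 ,  0.8252634 ]), 'attitude': array([ 4.30068825e+01,  2.79930939e-02, -2.07115647e+01])}
top {'vertical_fov': 46.30268604490223, 'cx': 254.3381165812453, 'cy': 197.0978635132164, 'eye': array([0.53262439, 0.10296209, 1.33912737]), 'attitude': array([  3.07365225,  -1.75776237, -91.42128777])}
{'time_s': 0.1, 'joint_pos': array([ 78.08361076,  39.52743412, -11.14555064,  89.74111591,
         9.01212249,  51.71034675, -12.32619515]), 'joint_velocities': array([ 0.04395832, -0.05292007,  0.02082066, -0.24945294,  0.02489856,
        0.02982642,  0.03528288]), 'joint_torque': array([-3.41660976e-03, -5.40596366e+01, -1.27198510e+00, -1.58986294e+01,
        9.22170613e-03,  4.32768662e-03,  1.36372219e-05]), 'ee_pos': array([ 0.14945925, -0.60624159,  0.23056445]), 'eef_rot': array([-85.986427  ,  89.90292321, 107.86930014]), 'wrist_force': array([-0.39786017,  0.25972051, -0.16285889]), 'wrist_torque': array([-0.01115678, -0.02686877,  0.03976865]), 'opening': 0.08549538024199907}
```

View pics/side0.png

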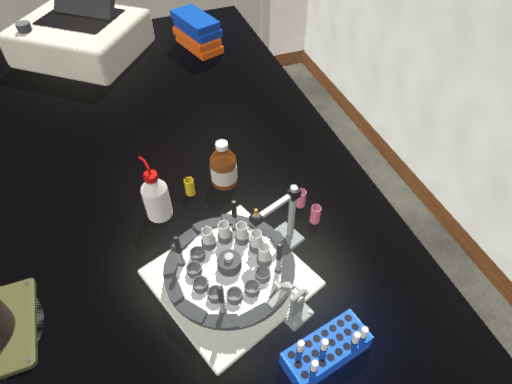

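View pics/top0.png

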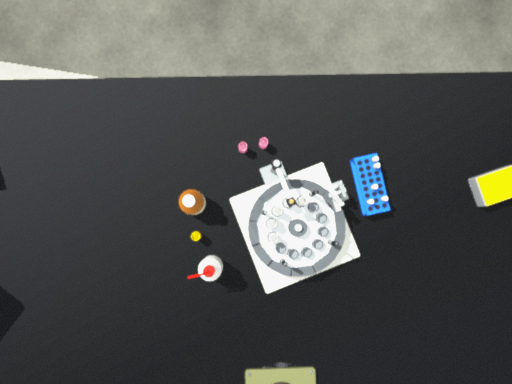

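```bash
cat > h.py <<'E'
import numpy as np,cv2
from scipy.spatial.transform import Rotation as R
from cell import *
def cam(n):
    p=camera_params(n); f=192/np.tan(np.radians(p['vertical_fov']/2))
    return p['eye'],R.from_euler('xyz',p['attitude'],degrees=True).as_matrix(),f,p['cx'],p['cy']
def proj(n,P):
    e,A,f,cx,cy=cam(n); c=(np.atleast_2d(P)-e)@A
    return np.c_[cx+f*c[:,0]/-c[:,2], cy-f*c[:,1]/-c[:,2]]
def atz(n,uv,z):
    e,A,f,cx,cy=cam(n); d=A@np.array([(uv[0]-cx)/f,-(uv[1]-cy)/f,-1]); return e+d*(z-e[2])/d[2]
def crop(n,img,x0,y0,x1,y1,s,name):
    cv2.imwrite(f'pics/{name}.png',cv2.resize(img[y0:y1,x0:x1],None,fx=s,fy=s,interpolation=cv2.INTER_CUBIC))
E
python3 - <<'E'
from h import *
a=cv2.imread('pics/side0.png');b=cv2.imread('pics/top0.png')
crop('s',a,130,170,330,360,3.15,'s1'); crop('t',b,220,140,370,300,3.7,'t1')
for c in('side','top'):
  for q in('carousel','turntable','pawl','lever_tip','pawl_nose','nozzle_tip','post0_top','vial0','reagent_bottle','wash_bottle','tube_rack'):
    print(c,q,[(np.round(d['extent']).tolist(),round(d['score'],2)) for d in recognise(c,q)][:6])
E
```

```text
side carousel [([134.0, 186.0, 325.0, 378.0], 0.78)]
side turntable [([165.0, 202.0, 294.0, 334.0], 0.74)]
side pawl [([270.0, 281.0, 294.0, 312.0], 0.66), ([137.0, 188.0, 325.0, 374.0], 0.3)]
side lever_tip [([265.0, 284.0, 295.0, 311.0], 0.91), ([165.0, 199.0, 294.0, 328.0], 0.73)]
side pawl_nose [([266.0, 280.0, 295.0, 312.0], 0.56), ([139.0, 156.0, 172.0, 226.0], 0.55), ([209.0, 138.0, 235.0, 192.0], 0.2)]
side nozzle_tip [([141.0, 185.0, 325.0, 372.0], 0.94)]
side post0_top [([163.0, 201.0, 298.0, 334.0], 0.63), ([267.0, 281.0, 293.0, 310.0], 0.54)]
side vial0 [([312.0, 206.0, 320.0, 226.0], 0.73), ([251.0, 228.0, 260.0, 250.0], 0.72), ([234.0, 220.0, 245.0, 240.0], 0.63), ([295.0, 190.0, 305.0, 212.0], 0.54), ([218.0, 222.0, 232.0, 239.0], 0.51), ([184.0, 175.0, 198.0, 195.0], 0.5)]
side reagent_bottle [([208.0, 139.0, 235.0, 189.0], 0.57), ([258.0, 241.0, 266.0, 261.0], 0.49), ([159.0, 202.0, 296.0, 331.0], 0.23)]
side wash_bottle [([139.0, 156.0, 172.0, 226.0], 0.74)]
side tube_rack []
top carousel [([230.0, 160.0, 359.0, 295.0], 0.87)]
top turntable [([246.0, 178.0, 348.0, 276.0], 0.74)]
top pawl [([329.0, 194.0, 342.0, 211.0], 0.66), ([250.0, 180.0, 343.0, 276.0], 0.65)]
top lever_tip [([328.0, 190.0, 344.0, 211.0], 0.52)]
top pawl_nose [([333.0, 190.0, 345.0, 213.0], 0.74)]
top nozzle_tip [([232.0, 159.0, 361.0, 294.0], 0.66)]
top post0_top [([248.0, 180.0, 343.0, 277.0], 0.81)]
top vial0 [([196.0, 232.0, 199.0, 242.0], 0.52), ([247.0, 178.0, 345.0, 279.0], 0.44), ([300.0, 196.0, 307.0, 205.0], 0.39)]
top reagent_bottle [([179.0, 190.0, 208.0, 216.0], 0.65)]
top wash_bottle [([199.0, 256.0, 224.0, 281.0], 0.84), ([249.0, 180.0, 348.0, 277.0], 0.75)]
top tube_rack [([351.0, 152.0, 390.0, 217.0], 0.76), ([232.0, 160.0, 364.0, 292.0], 0.53)]
```

View pics/s1.png

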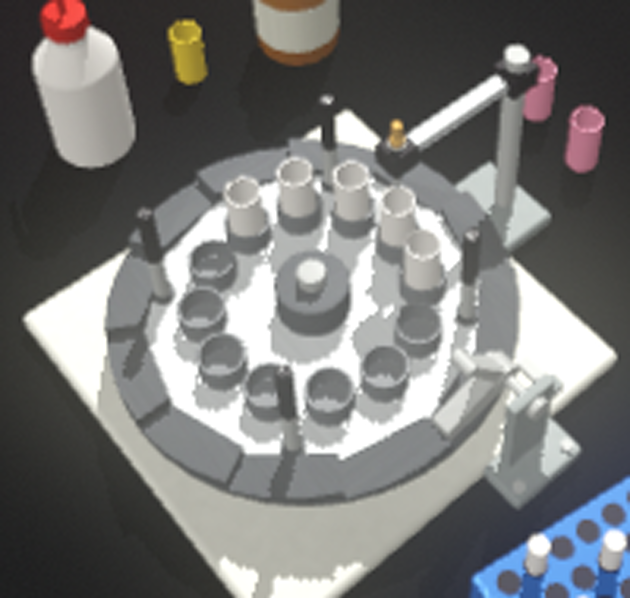

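View pics/t1.png

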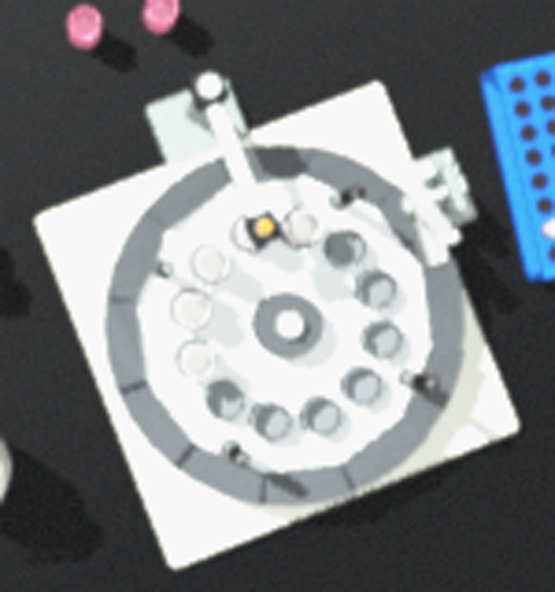

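```bash
cat > fit.py <<'E'
from h import *
from scipy.optimize import least_squares
L=lambda r,a,z:[r*np.cos(np.radians(a)),r*np.sin(np.radians(a)),z]
S=150*2**.5/1000
top=lambda x,y:(220+x/3.7,140+y/3.7); sd=lambda x,y:(130+x/3.15,170+y/3.15)
obs=[('top',top(35,217),L(S,45,.018)),('top',top(382,83),L(S,-45,.018)),('top',top(518,430),L(S,-135,.018)),('top',top(175,568),L(S,135,.018)),
('top',top(291,324),[0,0,.097]),
('side',sd(327,100),L(.104,45,.149)),('side',sd(145,214),L(.104,135,.149)),('side',sd(283,370),L(.104,225,.149)),('side',sd(472,237),L(.104,315,.149)),
('side',sd(25,320),L(S,135,.018)),('side',sd(615,355),L(S,-45,.018)),('side',sd(345,108),L(S,45,.018)),('side',sd(312,268),[0,0,.097])]
def W(p,P):
    c,s=np.cos(p[2]),np.sin(p[2]); P=np.atleast_2d(P); return np.c_[p[0]+c*P[:,0]-s*P[:,1],p[1]+s*P[:,0]+c*P[:,1],P[:,2]]
def res(p,cams=('side','top')):
    return np.concatenate([(proj(n,W(p,P))[0]-uv) for n,uv,P in obs if n in cams])
def fit(cams=('side','top')):
    return least_squares(res,[.55,.1,0],args=(cams,),loss='soft_l1')
if __name__=='__main__':
  for y0 in (0,):
    for cs in (('top',),('side',),('side','top')):
      r=min((least_squares(res,[.55,.1,y],args=(cs,)) for y in (-2,-1,0,1,2,3)),key=lambda r:r.cost)
      print(cs,r.x[:2],np.degrees(r.x[2]),r.cost); print(np.round(r.fun.reshape(-1,2),1).tolist())
  p=r.x
  print('pin',W(p,[.05,-.128,.08]),'lever',W(p,[.018,-.128,.125]),'col',W(p,[.182,0,.18]))
  for k in range(4): print('post',k,W(p,L(.104,45+90*k,.149)))
E
python3 fit.py
```

```text
('top',) [ 0.51060528 -0.05744287] 19.97414509226745 1.3253880632357264
[[-0.3, -0.2], [0.1, -0.6], [1.0, -0.0], [-0.8, 0.6], [-0.0, 0.2]]
('side',) [ 0.5126218  -0.05543492] 20.09387970043965 5.838252844324116
[[-0.5, 0.1], [-0.5, 0.3], [0.6, 0.7], [0.0, -0.8], [-1.7, -1.4], [1.7, -0.3], [0.7, -0.5], [-0.3, 1.0]]Traceback (most recent call last):
  File "fit.py", line 19, in <module>
    r=min((least_squares(res,[.55,.1,y],args=(cs,)) for y in (-2,-1,0,1,2,3)),key=lambda r:r.cost)
  File "fit.py", line 19, in <genexpr>
    r=min((least_squares(res,[.55,.1,y],args=(cs,)) for y in (-2,-1,0,1,2,3)),key=lambda r:r.cost)
           ~~~~~~~~~~~~~^^^^^^^^^^^^^^^^^^^^^^^^^^^
    return func(*args, **kwargs)
    result = trf(vector_fun.fun, vector_fun.jac, x0, f0, J0, lb, ub, ftol, xtol,
                 gtol, max_nfev, x_scale, loss_function, tr_solver,
                 tr_options.copy(), verbose, callback=callback_wrapped)
    return trf_no_bounds(
        fun, jac, x0, f0, J0, ftol, xtol, gtol, max_nfev, x_scale,
        loss_function, tr_solver, tr_options, verbose, callback=callback)
  
[... 762 characters left out ...]
.atleast_1d(self.fun(x, *self.args, **self.kwargs))
                      ~~~~~~~~^^^^^^^^^^^^^^^^^^^^^^^^^^^^^^
    return np.atleast_1d(self.fun(x))
                         ~~~~~~~~^^^
    return self.f(x, *self.args, **self.kwargs)
           ~~~~~~^^^^^^^^^^^^^^^^^^^^^^^^^^^^^^
  File "fit.py", line 13, in res
    return np.concatenate([(proj(n,W(p,P))[0]-uv) for n,uv,P in obs if n in cams])
                            ~~~~^^^^^^^^^^
  File "h.py", line 8, in proj
    e,A,f,cx,cy=cam(n); c=(np.atleast_2d(P)-e)@A
                ~~~^^^
  File "h.py", line 5, in cam
    p=camera_params(n); f=192/np.tan(np.radians(p['vertical_fov']/2))
ValueError: time passes only in moves, steps and waits
```

```bash
python3 - <<'E'
import re
s=open('h.py').read()
s=s.replace("def cam(n):\n    p=camera_params(n);","import pickle,os\nif not os.path.exists('cp.pkl'): pickle.dump({n:camera_params(n) for n in('side','top')},open('cp.pkl','wb'))\nCP=pickle.load(open('cp.pkl','rb'))\nK={'side':0.,'top':0.}\ndef cam(n):\n    p=CP[n];")
s=s.replace("    return np.c_[cx+f*c[:,0]/-c[:,2], cy-f*c[:,1]/-c[:,2]]","    x=c[:,0]/-c[:,2]; y=c[:,1]/-c[:,2]; g=1+K[n]*(x*x+y*y)\n    return np.c_[cx+f*x*g, cy-f*y*g]")
open('h.py','w').write(s)
f=open('fit.py').read()
i=f.index("if __name__")
f=f[:i]+'''
def main():
  import h
  def rr(q,cs):
    h.K['side'],h.K['top']=q[3],q[4]
    return np.r_[res(q[:3],cs),q[3:]*3]
  for cs in (('top',),('side',),('side','top')):
      r=min((least_squares(rr,[.51,-.05,y,0,0],args=(cs,)) for y in (-1,0,.4,1)),key=lambda r:r.cost)
      print(cs,r.x,np.degrees(r.x[2]),r.cost); print(np.round(r.fun[:-2].reshape(-1,2),1).tolist())
  p=r.x
  print('pin',W(p,[.05,-.128,.08]),'lever',W(p,[.018,-.128,.125]),'col',W(p,[.182,0,.18]))
  for k in range(4): print('post',k,W(p,L(.104,45+90*k,.149)))
  return p
if __name__=='__main__':main()
'''
open('fit.py','w').write(f)
E
python3 fit.py
```

```text
('top',) [ 0.50988138 -0.0583295   0.34859474  0.         -0.14143571] 19.973007367965785 0.5190038092891872
[[0.1, 0.0], [0.1, -0.2], [0.2, -0.4], [-0.6, 0.2], [0.2, 0.4]]
('side',) [ 0.51202873 -0.05618396  0.35181241 -0.08151714  0.        ] 20.157366049836074 4.8253409226358395
[[-0.7, 0.4], [-0.3, 0.5], [0.6, 0.6], [-0.2, -0.6], [-0.7, -1.8], [1.2, -0.6], [0.5, -0.2], [-0.4, 1.2]]
('side', 'top') [ 0.51138929 -0.05689613  0.35059273 -0.11095739 -0.05988961] 20.087483548661336 6.676472082509243
[[-0.5, -0.3], [-0.4, -0.8], [0.4, -0.7], [-0.9, 0.2], [-0.2, -0.1], [-0.8, 0.8], [-0.4, 0.7], [0.4, 0.8], [-0.3, -0.2], [-0.4, -1.9], [0.9, -0.4], [0.4, 0.1], [-0.6, 1.5]]
pin [[ 0.60230994 -0.15993707  0.08      ]] lever [[ 0.57225652 -0.17092762  0.125     ]] col [[0.6823181 0.0056126 0.18     ]]
post 0 [[0.55519762 0.03742688 0.149     ]]
post 1 [[ 0.41706628 -0.0130878   0.149     ]]
post 2 [[ 0.46758096 -0.15121914  0.149     ]]
post 3 [[ 0.6057123  -0.10070446  0.149     ]]
```

```bash
cat > plan.py <<'E'
from fit import *
P=np.array([.5113,-.0568,np.radians(20.05)])
def state():
    o=get_obs(); return o['ee_pos'],R.from_euler('xyz',o['eef_rot'],degrees=True),o
def c2w(x,y,z): return W(P,[x/1e3,y/1e3,z/1e3])[0]
def w2c(p):
    d=np.array(p[:2])-P[:2];c,s=np.cos(P[2]),np.sin(P[2]); return np.round([1e3*(c*d[0]+s*d[1]),1e3*(-s*d[0]+c*d[1]),1e3*p[2]],1)
def tgt(x,y,z,ang):
    "pose: tool x down, tool z along carousel angle ang"
    a=np.radians(ang)+P[2]; X=np.array([0,0,-1.]);Z=np.array([np.cos(a),np.sin(a),0]);Y=np.cross(Z,X)
    return c2w(x,y,z),R.from_matrix(np.c_[X,Y,Z])
def show(x,y,z,ang):
    p,r,o=state(); tp,tr=tgt(x,y,z,ang)
    print('travel cm',np.round(r.inv().apply(tp-p)*100,2),'rot',np.round((r.inv()*tr).as_rotvec(degrees=True),2))
def st():
    p,r,o=state(); z=r.as_matrix()[:,2]
    print('t',round(o['time_s'],2),'car',w2c(p),'zang',round(np.degrees(np.arctan2(z[1],z[0])-P[2]),1),'down',np.round(r.as_matrix()[:,0],3),'F',np.round(o['wrist_force'],1),'open',round(o['opening'],4))
E
python3 - <<'E'
from plan import *
st(); p,r,o=state(); print(r.as_matrix().round(3))
show(-20,-128,231,0);show(-20,-128,231,180);show(-20,-128,231,90)
a=cv2.imread('pics/side0.png');
pts=[c2w(50,-128,80),c2w(18,-128,125),c2w(0,-128,56.5),c2w(75,0,124)]+[W(P,L(.104,45+90*k,.149))[0] for k in range(4)]
s=4;b=cv2.resize(a[195:345,150:335],None,fx=s,fy=s,interpolation=cv2.INTER_CUBIC)
for q in pts:
    u,v=proj('side',q)[0]; cv2.circle(b,(int((u-150)*s),int((v-195)*s)),3,(0,0,255),-1)
cv2.imwrite('pics/ov.png',b)
E
```

```text
t 1.2 car [-528.3 -392.7  231.3] zang -186.2 down [ 0. -0. -1.] F [ 0.2  0.1 -0.4] open 0.0853
[[ 0.     0.239 -0.971]
 [-0.    -0.971 -0.239]
 [-1.     0.    -0.   ]]
travel cm [ 3.000e-02 -3.180e+01 -4.767e+01] rot [173.8  -0.    0. ]
travel cm [ 3.000e-02 -3.180e+01 -4.767e+01] rot [-6.2 -0.  -0. ]
travel cm [ 3.000e-02 -3.180e+01 -4.767e+01] rot [83.8 -0.  -0. ]
```

View pics/ov.png

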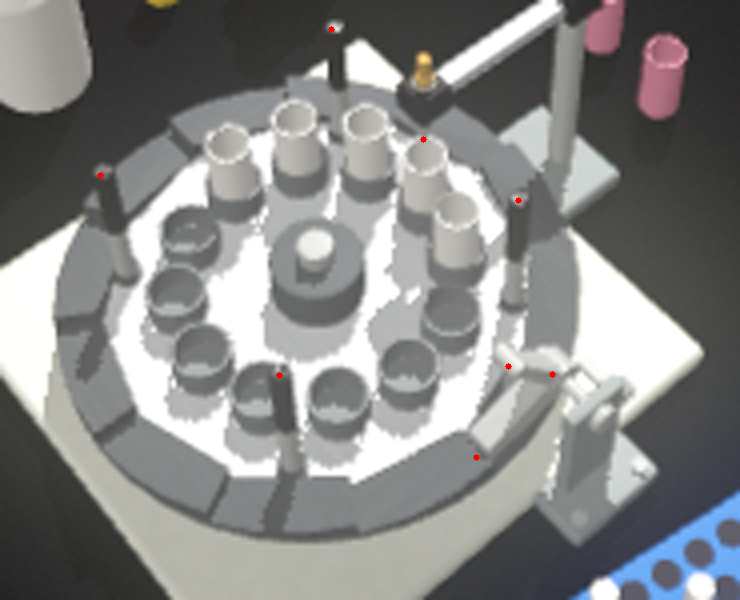

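>>> servo_tool(
  series=[
    {"travel": [0, -2.5, -3.8], "rotation": [-1, 0, 0], "jaw": 255},
    {"travel": [0, -5, -7.5], "rotation": [-2, 0, 0], "jaw": 255},
    {"travel": [0, -7.5, -11.3], "rotation": [-3, 0, 0], "jaw": 255},
    {"travel": [0, -10, -15], "rotation": [-4.5, 0, 0], "jaw": 255},
    {"travel": [0, -12.5, -18.8], "rotation": [-6.2, 0, 0], "jaw": 255},
  ],
)

```text
time_s: 1.7
ee_pos: [0.3032, -0.4392, 0.2315]
eef_rot: [104.8, 90.0, -55.1]
wrist_force: [1.0, -0.3, -0.8]
opening: 0.0124
```

```bash
python3 -c "
from plan import *
st();show(-20,-130,231,180)"
```

```text
t 1.7 car [-326.6 -287.9  231.5] zang -180.0 down [ 0.    -0.001 -1.   ] F [ 1.  -0.3 -0.8] open 0.0124
travel cm [  0.05 -15.77 -30.67] rot [ 0.04 -0.01 -0.04]
```

>>> servo_tool(
  series=[
    {"travel": [0, -2.5, -4.3], "rotation": [0, 0, 0], "jaw": 255},
    {"travel": [0, -5, -8.5], "rotation": [0, 0, 0], "jaw": 255},
    {"travel": [0, -7.5, -13], "rotation": [0, 0, 0], "jaw": 255},
    {"travel": [0, -10, -17.3], "rotation": [0, 0, 0], "jaw": 255},
    {"travel": [0, -12, -21.5], "rotation": [0, 0, 0], "jaw": 255},
  ],
)

```text
time_s: 2.2
ee_pos: [0.4641, -0.2519, 0.2315]
eef_rot: [165.8, 90.0, 5.9]
wrist_force: [-0.1, -0.9, -0.3]
opening: 0.0001
```

>>> servo_tool(
  series=[
    {"travel": [0, -1.5, -3.5], "rotation": [0, 0, 0], "jaw": 255},
    {"travel": [0, -2.5, -6], "rotation": [0, 0, 0], "jaw": 255},
    {"travel": [0, -3, -7.5], "rotation": [0, 0, 0], "jaw": 255},
    {"travel": [0, -3, -7.5], "rotation": [0, 0, 0], "jaw": 255},
    {"travel": [0, -3, -7.5], "rotation": [0, 0, 0], "jaw": 255},
  ],
)

```text
time_s: 2.7
ee_pos: [0.522, -0.2016, 0.2311]
eef_rot: [18.4, 89.9, -141.6]
wrist_force: [-0.7, 0.3, -0.2]
opening: 0.0003
```

```bash
python3 -c "
from plan import *
st();show(-20,-130,106,180)
a=get_image('side');crop('s',a,130,130,360,330,3,'s2')"
```

```text
t 2.7 car [ -39.6 -139.7  231.1] zang -180.1 down [-0.001 -0.001 -1.   ] F [-0.7  0.3 -0.2] open 0.0003
travel cm [12.51 -0.98 -1.98] rot [-0.09  0.1  -0.03]
```

View pics/s2.png

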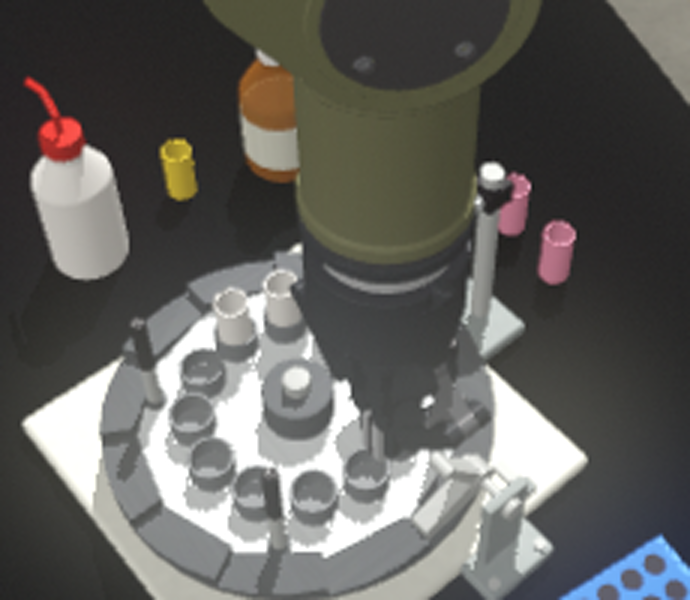

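```bash
python3 -c "
from plan import *
p=state()[0]
print((proj('side',p)-[130,130])*3)"
```

```text
[[383.66929593 447.4438344 ]]
```

>>> servo_tool(
  series=[
    {"travel": [2.5, -0.5, -0.6], "rotation": [0, 0, 0], "jaw": 255},
    {"travel": [5, -1, -1.2], "rotation": [0, 0, 0], "jaw": 255},
    {"travel": [6.5, -1, -1.5], "rotation": [0, 0, 0], "jaw": 255},
    {"travel": [7, -1, -1.5], "rotation": [0, 0, 0], "jaw": 255},
    {"travel": [7, -1, -1.5], "rotation": [0, 0, 0], "jaw": 255},
  ],
)

```text
time_s: 3.25
ee_pos: [0.5325, -0.1871, 0.1609]
eef_rot: [-3.0, 89.9, -163.1]
wrist_force: [-0.8, 0.7, -0.6]
opening: -0.0
```

```bash
python3 -c "
from plan import *
st();show(-20,-130,106,180)
p=state()[0]
print((proj('side',p)-[170,170])*4)
a=get_image('side');crop('s',a,170,170,350,330,4,'s3')"
```

```text
t 3.25 car [ -24.7 -129.7  160.9] zang -180.1 down [-0.002 -0.001 -1.   ] F [-0.8  0.7 -0.6] open -0.0
travel cm [ 5.49  0.03 -0.48] rot [-0.13  0.12  0.01]
[[362.52133967 483.80812166]]
```

View pics/s3.png

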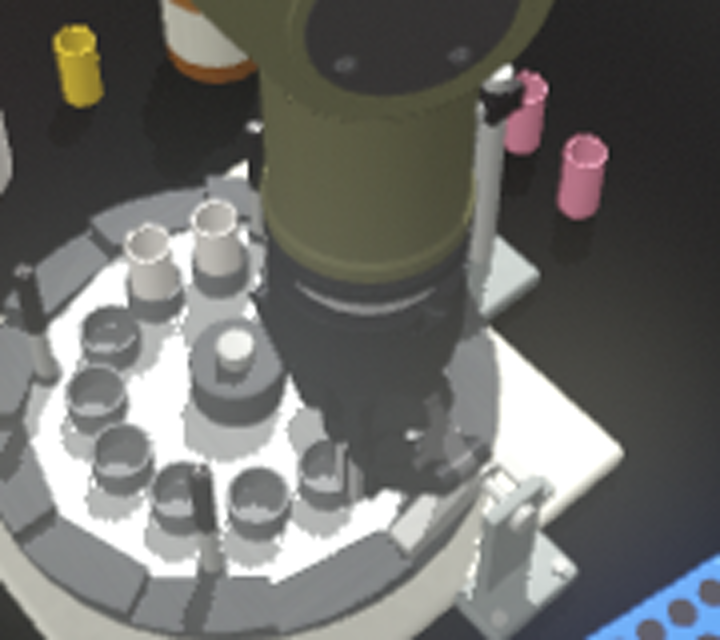

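>>> servo_tool(
  series=[
    {"travel": [2, 0, 0], "rotation": [0, 0, 0], "jaw": 255},
    {"travel": [4, 0, 0], "rotation": [0, 0, 0], "jaw": 255},
    {"travel": [5.3, 0, 0], "rotation": [0, 0, 0], "jaw": 255},
    {"travel": [5.5, 0, 0], "rotation": [0, 0, 0], "jaw": 255},
    {"travel": [5.5, 0, 0], "rotation": [0, 0, 0], "jaw": 255},
  ],
)

```text
time_s: 3.8
ee_pos: [0.534, -0.1859, 0.1067]
eef_rot: [112.1, 90.0, -47.9]
wrist_force: [0.4, -0.5, -0.2]
opening: -0.0001
```

>>> servo_tool(
  series=[
    {"travel": [0, 0, -0.8], "rotation": [0, 0, 0], "jaw": 255},
    {"travel": [0, 0, -1.6], "rotation": [0, 0, 0], "jaw": 255},
    {"travel": [0, 0, -2.4], "rotation": [0, 0, 0], "jaw": 255},
    {"travel": [0, 0, -3.2], "rotation": [0, 0, 0], "jaw": 255},
    {"travel": [0, 0, -4], "rotation": [0, 0, 0], "jaw": 255},
  ],
)

```text
time_s: 4.3
ee_pos: [0.572, -0.1717, 0.1064]
eef_rot: [46.5, 90.0, -113.5]
wrist_force: [-0.4, 0.1, -0.4]
opening: -0.0002
```

```bash
python3 -c "
from plan import *
st();show(92,-130,106,180)
"
```

```text
t 4.3 car [  17.7 -128.7  106.4] zang -180.0 down [-0. -0. -1.] F [-0.4  0.1 -0.4] open -0.0002
travel cm [ 0.04  0.13 -7.43] rot [ 0.    0.01 -0.01]
```

>>> servo_tool(
  series=[
    {"travel": [0, 0, -0.7], "rotation": [0, 0, 0], "jaw": 255},
    {"travel": [0, 0, -1.4], "rotation": [0, 0, 0], "jaw": 255},
    {"travel": [0, 0, -2.1], "rotation": [0, 0, 0], "jaw": 255},
    {"travel": [0, 0, -2.8], "rotation": [0, 0, 0], "jaw": 255},
    {"travel": [0, 0, -3.5], "rotation": [0, 0, 0], "jaw": 255},
  ],
)

```text
time_s: 4.8
ee_pos: [0.6049, -0.1596, 0.1062]
eef_rot: [-15.8, 90.0, -175.8]
wrist_force: [-0.2, 0.0, 0.0]
opening: 0.0001
```

>>> servo_tool(
  series=[
    {"travel": [0, 0, -0.7], "rotation": [0, 0, 0], "jaw": 255},
    {"travel": [0, 0, -1.4], "rotation": [0, 0, 0], "jaw": 255},
    {"travel": [0, 0, -2.1], "rotation": [0, 0, 0], "jaw": 255},
    {"travel": [0, 0, -2.8], "rotation": [0, 0, 0], "jaw": 255},
    {"travel": [0, 0, -3.5], "rotation": [0, 0, 0], "jaw": 255},
  ],
)

```text
time_s: 5.3
ee_pos: [0.6379, -0.1476, 0.1063]
eef_rot: [149.1, 90.0, -10.9]
wrist_force: [0.1, 0.2, 0.7]
opening: -0.0001
```

```bash
python3 -c "
from plan import *
st();show(92,-130,106,180)
a=get_image('side');crop('s',a,170,170,350,330,4,'s4')"
```

```text
t 5.3 car [  87.8 -128.7  106.3] zang -180.0 down [ 0. -0. -1.] F [0.1 0.2 0.7] open -0.0001
travel cm [ 0.03  0.13 -0.42] rot [ 0.01 -0.01 -0.  ]
```

View pics/s4.png

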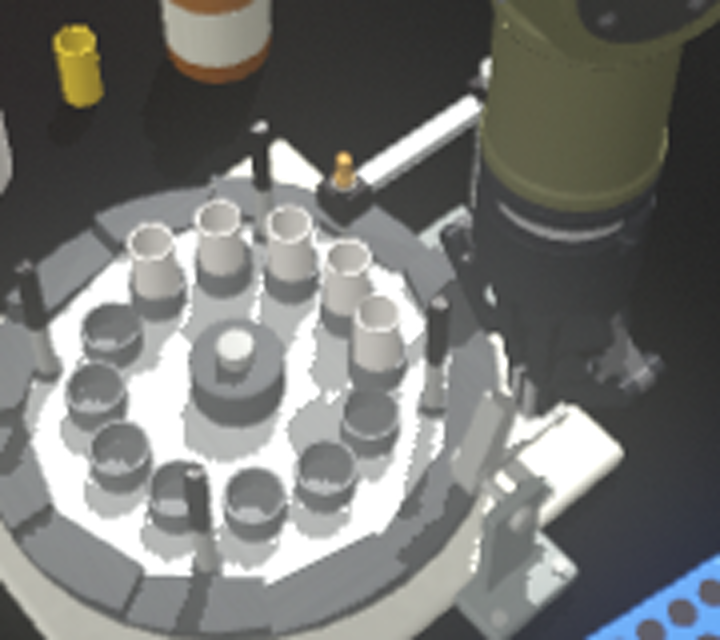

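>>> servo_tool(
  series=[
    {"travel": [0, 0, -0.4], "rotation": [0, 0, 0], "jaw": 255},
    {"travel": [0, 0, -0.6], "rotation": [0, 0, 0], "jaw": 255},
    {"travel": [0, 0, -0.6], "rotation": [0, 0, 0], "jaw": 255},
    {"travel": [2, 0, -0.6], "rotation": [0, 0, 0], "jaw": 255},
    {"travel": [0, 0, -0.6], "rotation": [0, 0, 0], "jaw": 255},
  ],
)

```text
time_s: 5.85
ee_pos: [0.6386, -0.1453, 0.1017]
eef_rot: [-27.8, 89.4, 172.3]
wrist_force: [-1.5, 0.5, 0.4]
opening: 0.0001
```

I entered the wrong sign in row 4, so the tool dipped briefly instead of rising. I'm checking what that did before going on.

```bash
python3 -c "
from plan import *
st();
a=get_image('side');crop('s',a,170,170,350,330,4,'s5');st()"
```

```text
t 5.85 car [  89.2 -126.8  101.7] zang -180.0 down [-0.01   0.001 -1.   ] F [-1.5  0.5  0.4] open 0.0001
t 5.9 car [  92.7 -128.9  107.4] zang -180.0 down [-0.001 -0.    -1.   ] F [ 0.  -0.1  2. ] open 0.0002
```

View pics/s5.png

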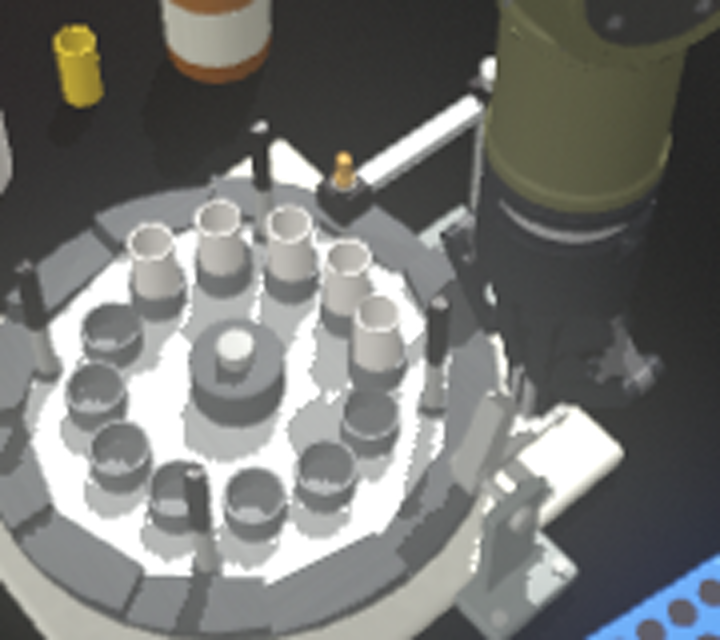

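>>> servo_tool(
  series=[
    {"travel": [-2.5, 0, 0], "rotation": [0, 0, 0], "jaw": 255},
    {"travel": [-5, 0, 0], "rotation": [0, 0, 0], "jaw": 255},
    {"travel": [-7.5, 0, 0], "rotation": [0, 0, 0], "jaw": 255},
    {"travel": [-7.5, 0, 2], "rotation": [0, 0, 0], "jaw": 255},
    {"travel": [-7.5, 0, 5], "rotation": [0, 0, 0], "jaw": 255},
  ],
)

```text
time_s: 6.4
ee_pos: [0.5978, -0.1621, 0.1826]
eef_rot: [159.6, 89.7, -0.3]
wrist_force: [-0.9, -0.8, -0.7]
opening: -0.0002
```

```bash
python3 -c "
from plan import *
st();show(-94.5,-51.2,175,133)
a=get_image('side');crop('s',a,170,170,350,330,4,'s6');st()"
```

```text
t 6.4 car [  45.1 -128.6  182.6] zang -179.9 down [ 0.005 -0.    -1.   ] F [-0.9 -0.8 -0.7] open -0.0002
travel cm [ 0.68 -7.77 13.95] rot [ 4.711e+01 -3.100e-01  2.000e-02]
t 6.45 car [  36.1 -129.8  181.6] zang -180.2 down [-0.006 -0.003 -1.   ] F [-7.8 -1.4 -0.6] open -0.0
```

View pics/s6.png

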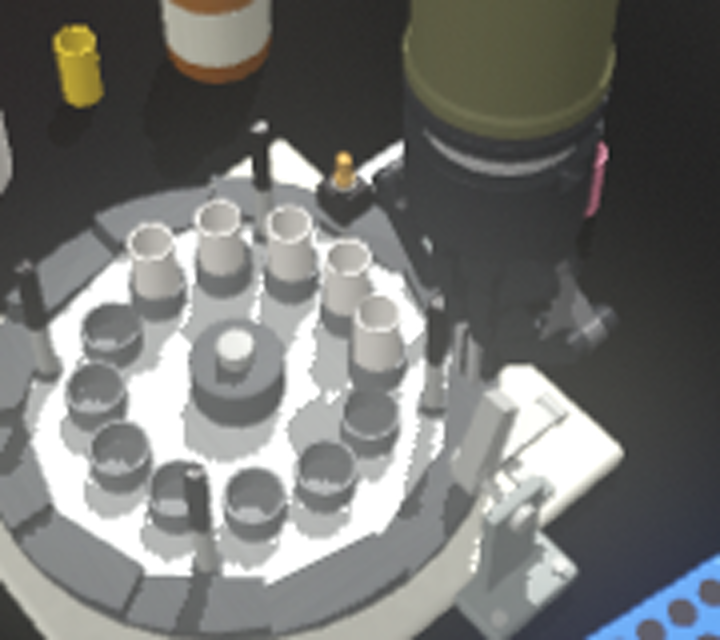

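>>> servo_tool(
  series=[
    {"travel": [0, -1.5, 2.5], "rotation": [8, 0, 0], "jaw": 255},
    {"travel": [0, -3, 5], "rotation": [16, 0, 0], "jaw": 255},
    {"travel": [0.3, -4.5, 7.5], "rotation": [24, 0, 0], "jaw": 255},
    {"travel": [0.5, -6, 10], "rotation": [32, 0, 0], "jaw": 255},
    {"travel": [0.5, -7.2, 12], "rotation": [40, 0, 0], "jaw": 255},
  ],
)

```text
time_s: 6.95
ee_pos: [0.4567, -0.1364, 0.1765]
eef_rot: [47.9, 90.0, -152.4]
wrist_force: [-0.0, -0.4, -0.4]
opening: -0.0002
```

>>> servo_tool(
  series=[
    {"travel": [0, 0, 0], "rotation": [4, 0, 0], "jaw": 255},
    {"travel": [0, 0, 0], "rotation": [7, 0, 0], "jaw": 255},
    {"travel": [0, 0, 0], "rotation": [7, 0, 0], "jaw": 255},
    {"travel": [0, 0, 0], "rotation": [7, 0, 0], "jaw": 255},
  ],
)

```text
time_s: 7.35
ee_pos: [0.4588, -0.1366, 0.1765]
eef_rot: [-176.6, 89.9, -23.5]
wrist_force: [-0.3, -0.8, -0.2]
opening: 0.0
```

```bash
python3 -c "
from plan import *
st();show(-94.5,-51.2,125,133)
a=get_image('side');crop('s',a,170,170,350,330,4,'s7');
p=state()[0]
print((proj('side',p)-[170,170])*4)
"
```

```text
t 7.35 car [-76.6 -57.  176.5] zang 133.1 down [ 0.001 -0.    -1.   ] F [-0.3 -0.8 -0.2] open 0.0
travel cm [5.15 0.91 1.65] rot [ 0.07 -0.05  0.  ]
[[167.0570289  423.56024604]]
```

View pics/s7.png

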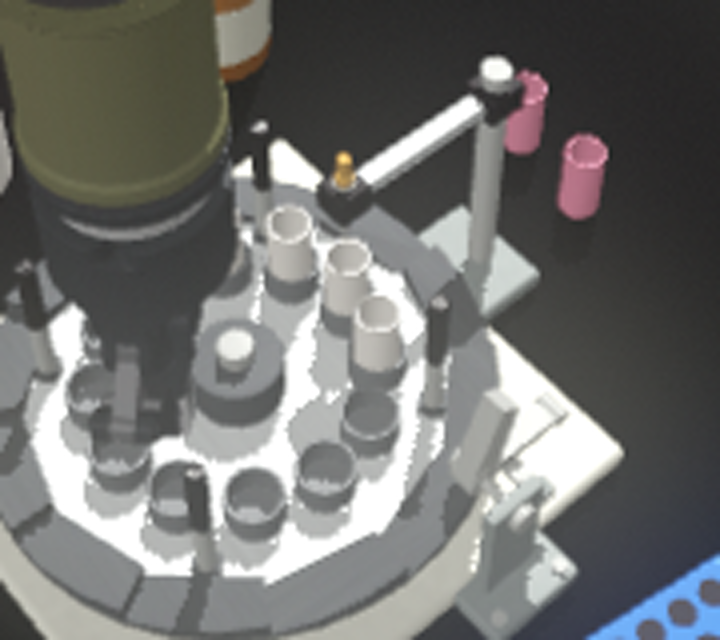

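>>> servo_tool(
  series=[
    {"travel": [0, 0.5, 0.8], "rotation": [0, 0, 0], "jaw": 255},
    {"travel": [0, 0.9, 1.6], "rotation": [0, 0, 0], "jaw": 255},
    {"travel": [2, 0.9, 1.6], "rotation": [0, 0, 0], "jaw": 255},
    {"travel": [4, 0.9, 1.6], "rotation": [0, 0, 0], "jaw": 255},
    {"travel": [5.1, 0.9, 1.6], "rotation": [0, 0, 0], "jaw": 255},
  ],
)

```text
time_s: 7.9
ee_pos: [0.4387, -0.1372, 0.1243]
eef_rot: [14.0, 89.9, 167.1]
wrist_force: [-0.5, -0.2, 0.2]
opening: 0.0002
```

```bash
cat >> plan.py <<'E'
def behind(th,gap):
    "finger pose with gap (mm) between finger face and post2 when turntable at th rad"
    a=np.radians(225)+th; er=np.array([np.cos(a),np.sin(a)]); et=np.array([-er[1],er[0]])
    q=104*er-(16.5+gap)*et
    return q[0],q[1],124,np.degrees(a)+90-180
E
python3 -c "
from plan import *
st()
for th,g in ((-.035,10),(-.035,1),(.06,0),(.16,0),(.26,0),(.36,0),(.40,0)): print(th);show(*behind(th,g))
a=get_image('side');crop('s',a,170,170,350,330,4,'s8');
"
```

```text
t 7.9 car [-95.8 -50.6 124.3] zang 133.0 down [-0.002  0.    -1.   ] F [-0.5 -0.2  0.2] open 0.0002
-0.035
travel cm [ 0.03 -0.05 -0.18] rot [-0.    0.12 -0.03]
-0.035
travel cm [ 0.03 -0.05 -1.08] rot [-0.    0.12 -0.03]
0.06
travel cm [ 0.03  0.06 -2.17] rot [-5.45  0.12 -0.02]
0.16
travel cm [ 0.03  0.07 -3.23] rot [-11.17   0.12  -0.02]
0.26
travel cm [ 0.02 -0.02 -4.27] rot [-1.69e+01  1.20e-01 -1.00e-02]
0.36
travel cm [ 0.02 -0.22 -5.31] rot [-2.263e+01  1.200e-01 -1.000e-02]
0.4
travel cm [ 0.02 -0.33 -5.72] rot [-24.93   0.12  -0.  ]
```

View pics/s8.png

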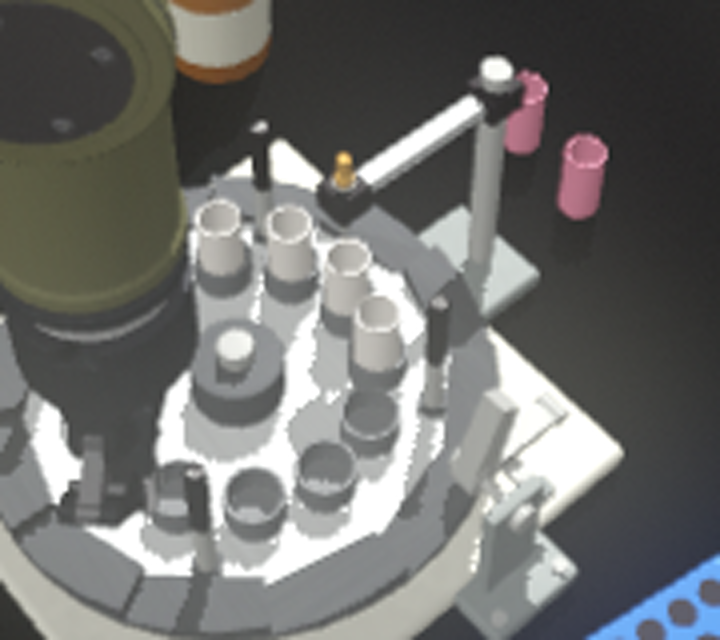

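>>> servo_tool(
  series=[
    {"travel": [0, 0, -0.6], "rotation": [0, 0, 0], "jaw": 255},
    {"travel": [0, 0, -1.1], "rotation": [0, 0, 0], "jaw": 255},
    {"travel": [0, 0.05, -1.6], "rotation": [-2.7, 0, 0], "jaw": 255},
    {"travel": [0, 0.06, -2.2], "rotation": [-5.5, 0, 0], "jaw": 255},
    {"travel": [0, 0.06, -2.7], "rotation": [-8.3, 0, 0], "jaw": 255},
  ],
)

```text
time_s: 8.45
ee_pos: [0.4648, -0.1506, 0.1259]
eef_rot: [168.4, 89.9, -30.1]
wrist_force: [-0.0, -0.8, 0.8]
opening: -0.0001
```

```bash
python3 -c "
from plan import *
st()
for th,g in ((.11,0),(.16,0),(.26,0),(.36,0),(.40,0)): print(th);show(*behind(th,g))
a=get_image('side');crop('s',a,170,170,350,330,4,'s9');
"
```

```text
t 8.45 car [-75.8 -72.2 125.9] zang 141.5 down [ 0.001 -0.001 -1.   ] F [-0.  -0.8  0.8] open -0.0001
0.11
travel cm [0.19 0.02 0.25] rot [ 0.22 -0.09 -0.02]
0.16
travel cm [ 0.19  0.1  -0.27] rot [-2.64 -0.09 -0.02]
0.26
travel cm [ 0.19  0.16 -1.32] rot [-8.37 -0.09 -0.02]
0.36
travel cm [ 0.19  0.12 -2.38] rot [-14.1   -0.09  -0.03]
0.4
travel cm [ 0.19  0.07 -2.79] rot [-16.39  -0.08  -0.03]
```

View pics/s9.png

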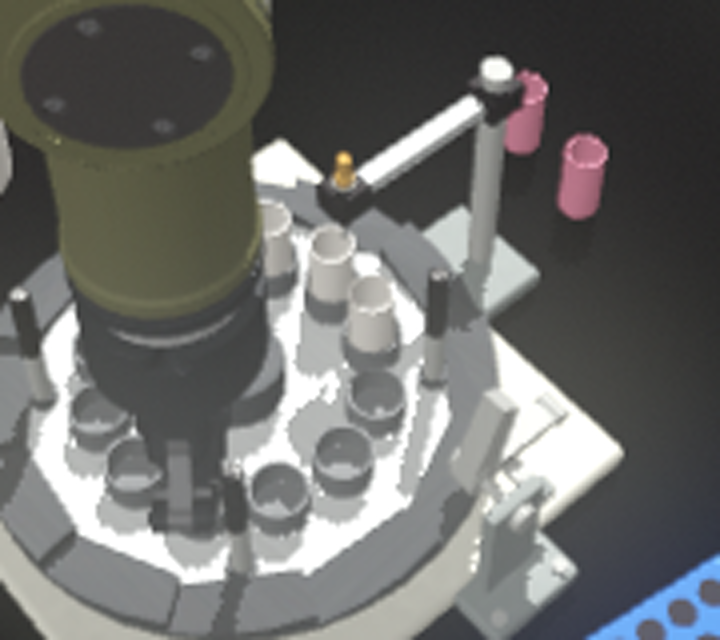

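```bash
python3 -c "
from plan import *
for th in (.0,.05,.1,.12,.14,.16,.18,.2): print(th,[ ((proj('side',W(P,L(.104,45+90*k+np.degrees(th),.149)))-[170,170])*4).round(0).tolist() for k in (1,2,3)])
"
```

```text
0.0 [[[20.0, 276.0]], [[199.0, 476.0]], [[438.0, 301.0]]]
0.05 [[[18.0, 284.0]], [[211.0, 476.0]], [[438.0, 292.0]]]
0.1 [[[17.0, 293.0]], [[222.0, 476.0]], [[438.0, 284.0]]]
0.12 [[[17.0, 296.0]], [[227.0, 476.0]], [[437.0, 280.0]]]
0.14 [[[16.0, 300.0]], [[232.0, 476.0]], [[437.0, 277.0]]]
0.16 [[[16.0, 303.0]], [[236.0, 476.0]], [[437.0, 273.0]]]
0.18 [[[16.0, 307.0]], [[241.0, 475.0]], [[436.0, 270.0]]]
0.2 [[[16.0, 310.0]], [[245.0, 475.0]], [[435.0, 267.0]]]
```

>>> servo_tool(
  series=[
    {"travel": [0.1, 0.08, -0.5], "rotation": [-4, 0, 0], "jaw": 255},
    {"travel": [0.1, 0.12, -1.1], "rotation": [-7, 0, 0], "jaw": 255},
    {"travel": [0.1, 0.14, -1.7], "rotation": [-10.5, 0, 0], "jaw": 255},
    {"travel": [0.1, 0.12, -2.3], "rotation": [-14, 0, 0], "jaw": 255},
    {"travel": [0.1, 0.07, -2.7], "rotation": [-16.3, 0, 0], "jaw": 255},
  ],
)

```text
time_s: 9.0
ee_pos: [0.4901, -0.1596, 0.1246]
eef_rot: [166.6, 89.9, -15.6]
wrist_force: [0.4, -1.1, 0.2]
opening: -0.0001
```

```bash
python3 -c "
from plan import *
st()
a=get_image('side');crop('s',a,170,170,350,330,4,'s10');
show(*behind(.4,0));st()
for th in (.34,.36,.38,.4,.42,.44,.46): print(th,[ ((proj('side',W(P,L(.104,45+90*k+np.degrees(th),.149)))-[170,170])*4).round(0).tolist() for k in (1,2,3)])
"
```

```text
t 9.0 car [-55.2 -89.3 124.6] zang 157.7 down [ 0.001 -0.    -1.   ] F [ 0.4 -1.1  0.2] open -0.0001
travel cm [ 0.06  0.05 -0.04] rot [-0.12 -0.12 -0.02]
t 9.05 car [-54.6 -89.6 124.6] zang 157.8 down [ 0.002 -0.    -1.   ] F [ 0.7 -0.1  0.5] open -0.0001
0.34 [[[18.0, 334.0]], [[277.0, 469.0]], [[429.0, 244.0]]]
0.36 [[[18.0, 338.0]], [[282.0, 468.0]], [[428.0, 241.0]]]
0.38 [[[19.0, 341.0]], [[286.0, 467.0]], [[426.0, 237.0]]]
0.4 [[[20.0, 345.0]], [[290.0, 466.0]], [[425.0, 234.0]]]
0.42 [[[21.0, 348.0]], [[295.0, 464.0]], [[423.0, 231.0]]]
0.44 [[[22.0, 352.0]], [[299.0, 463.0]], [[422.0, 228.0]]]
0.46 [[[23.0, 355.0]], [[303.0, 461.0]], [[420.0, 225.0]]]
```

View pics/s10.png

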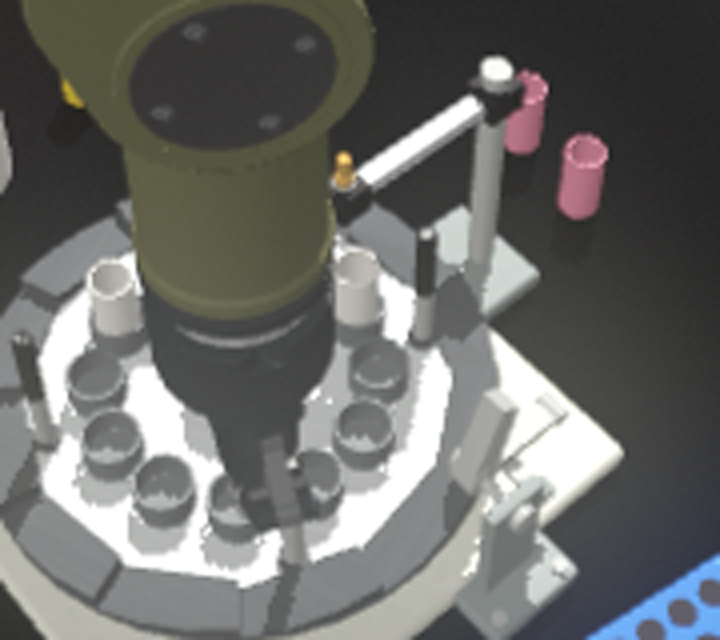

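>>> servo_tool(
  series=[
    {"travel": [0, 0, 1], "rotation": [0, 0, 0], "jaw": 255},
    {"travel": [-1, 0, 1.5], "rotation": [0, 0, 0], "jaw": 255},
    {"travel": [-3.5, 0, 1.5], "rotation": [0, 0, 0], "jaw": 255},
    {"travel": [-6, 0, 1.5], "rotation": [0, 0, 0], "jaw": 255},
    {"travel": [-6, 0, 1.5], "rotation": [-4, 0, 0], "jaw": 255},
  ],
)

```text
time_s: 9.55
ee_pos: [0.4753, -0.1592, 0.1877]
eef_rot: [157.4, 89.7, -20.9]
wrist_force: [1.0, -0.5, -0.3]
opening: 0.0
```

```bash
python3 -c "
from plan import *
st();show(106,-130,185,180)
"
```

```text
t 9.55 car [-69.  -83.8 187.7] zang -198.4 down [ 0.005 -0.002 -1.   ] F [ 1.  -0.5 -0.3] open 0.0
travel cm [  0.36  -1.13 -18.06] rot [-18.37  -0.27  -0.17]
```

>>> servo_tool(
  series=[
    {"travel": [0, -0.2, -3.6], "rotation": [-4, 0, 0], "jaw": 255},
    {"travel": [0, -0.4, -7.5], "rotation": [-8, 0, 0], "jaw": 255},
    {"travel": [0, -0.7, -11.5], "rotation": [-12, 0, 0], "jaw": 255},
    {"travel": [0, -1, -15.5], "rotation": [-16, 0, 0], "jaw": 255},
    {"travel": [0, -1.1, -18], "rotation": [-18.4, 0, 0], "jaw": 255},
  ],
)

```text
time_s: 10.05
ee_pos: [0.6559, -0.1414, 0.1851]
eef_rot: [175.4, 89.9, 15.7]
wrist_force: [0.4, 0.1, 0.1]
opening: -0.0001
```

>>> servo_tool(
  series=[
    {"travel": [0, 0, 0], "rotation": [0, 0, 0], "jaw": 255},
    {"travel": [0, 0, 0], "rotation": [0, 0, 0], "jaw": 255},
  ],
)

```text
time_s: 10.25
ee_pos: [0.6527, -0.1425, 0.1843]
eef_rot: [-10.9, 89.9, -170.9]
wrist_force: [-0.9, -0.8, -0.2]
opening: -0.0
```

```bash
python3 -c "
from plan import *
st();show(106,-130,106,180)
a=get_image('side');crop('s',a,170,170,350,330,4,'s11');
"
```

```text
t 10.25 car [ 103.5 -129.   184.3] zang -180.0 down [-0.002 -0.    -1.   ] F [-0.9 -0.8 -0.2] open -0.0
travel cm [ 7.83  0.1  -0.27] rot [-0.03  0.1   0.02]
```

View pics/s11.png

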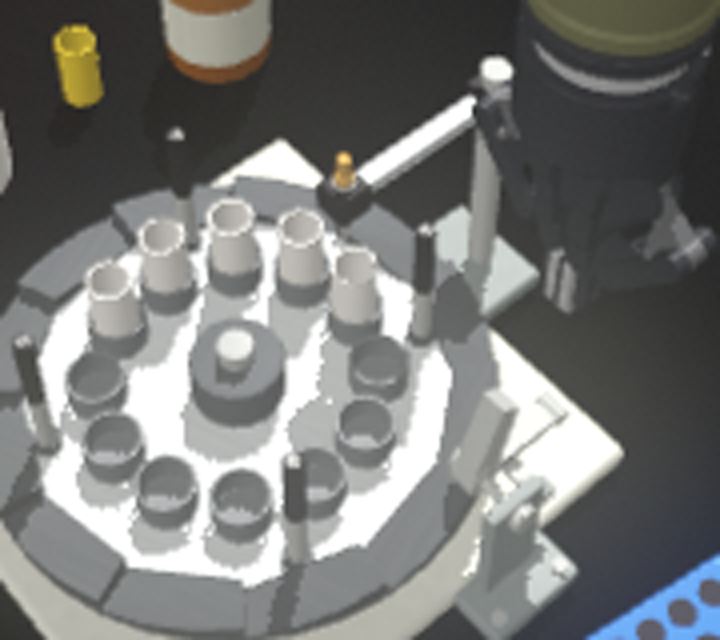

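>>> servo_tool(
  series=[
    {"travel": [2.5, 0.1, -0.2], "rotation": [0, 0, 0], "jaw": 255},
    {"travel": [5, 0.1, -0.2], "rotation": [0, 0, 0], "jaw": 255},
    {"travel": [7.2, 0.1, -0.2], "rotation": [0, 0, 0], "jaw": 255},
    {"travel": [7.8, 0.1, -0.2], "rotation": [0, 0, 0], "jaw": 255},
    {"travel": [7.8, 0.1, -0.2], "rotation": [0, 0, 0], "jaw": 255},
  ],
)

```text
time_s: 10.8
ee_pos: [0.6546, -0.1431, 0.1059]
eef_rot: [-15.6, 89.8, -175.5]
wrist_force: [-0.3, -0.3, 0.8]
opening: -0.0003
```

>>> servo_tool(
  series=[
    {"travel": [0, 0, 0.8], "rotation": [0, 0, 0], "jaw": 255},
    {"travel": [0, 0, 1.6], "rotation": [0, 0, 0], "jaw": 255},
    {"travel": [0, 0, 2.4], "rotation": [0, 0, 0], "jaw": 255},
    {"travel": [0, 0, 3.2], "rotation": [0, 0, 0], "jaw": 255},
    {"travel": [0, 0, 4], "rotation": [0, 0, 0], "jaw": 255},
  ],
)

```text
time_s: 11.3
ee_pos: [0.6182, -0.1569, 0.1069]
eef_rot: [146.1, 89.9, -13.8]
wrist_force: [1.1, -0.3, 0.6]
opening: 0.0001
```

```bash
python3 -c "
from plan import *
st();show(-20,-130,106,180)
a=get_image('side');crop('s',a,170,170,350,330,4,'s12');
"
```

```text
t 11.3 car [  66.1 -130.7  106.9] zang -180.0 down [ 0.001 -0.    -1.   ] F [ 1.1 -0.3  0.6] open 0.0001
travel cm [ 0.08 -0.06  8.61] rot [-0.01 -0.05 -0.04]
```

View pics/s12.png

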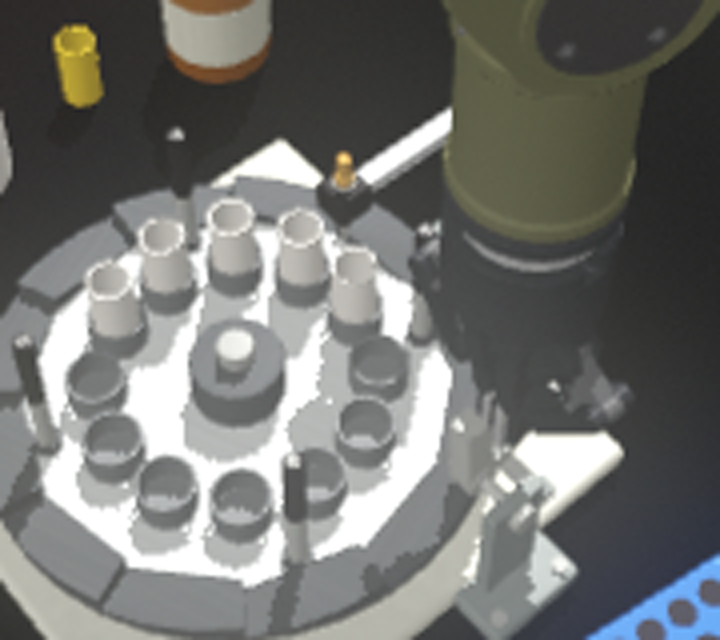

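>>> servo_tool(
  series=[
    {"travel": [0, 0, 0.8], "rotation": [0, 0, 0], "jaw": 255},
    {"travel": [0, 0, 1.6], "rotation": [0, 0, 0], "jaw": 255},
    {"travel": [0, 0, 2.4], "rotation": [0, 0, 0], "jaw": 255},
    {"travel": [0, 0, 3.2], "rotation": [0, 0, 0], "jaw": 255},
    {"travel": [0, 0, 4], "rotation": [0, 0, 0], "jaw": 255},
  ],
)

```text
time_s: 11.85
ee_pos: [0.5801, -0.1705, 0.1062]
eef_rot: [-5.4, 90.0, -165.3]
wrist_force: [0.1, -0.9, 0.6]
opening: 0.0003
```

>>> servo_tool(
  series=[
    {"travel": [0, 0, 0.9], "rotation": [0, 0, 0], "jaw": 255},
    {"travel": [0, 0, 1.8], "rotation": [0, 0, 0], "jaw": 255},
    {"travel": [0, 0, 2.7], "rotation": [0, 0, 0], "jaw": 255},
    {"travel": [0, 0, 3.6], "rotation": [0, 0, 0], "jaw": 255},
    {"travel": [0, 0, 4.2], "rotation": [0, 0, 0], "jaw": 255},
  ],
)

```text
time_s: 12.35
ee_pos: [0.5406, -0.1851, 0.1063]
eef_rot: [5.8, 90.0, -154.2]
wrist_force: [0.3, -0.0, -0.1]
opening: -0.0002
```

```bash
python3 -c "
from plan import *
st();show(-20,-130,106,180)
a=get_image('side');crop('s',a,170,170,350,330,4,'s13');
"
```

```text
t 12.35 car [ -16.5 -130.5  106.3] zang -180.0 down [-0. -0. -1.] F [ 0.3 -0.  -0.1] open -0.0002
travel cm [ 0.03 -0.05  0.35] rot [-0.02  0.03 -0.  ]
```

View pics/s13.png

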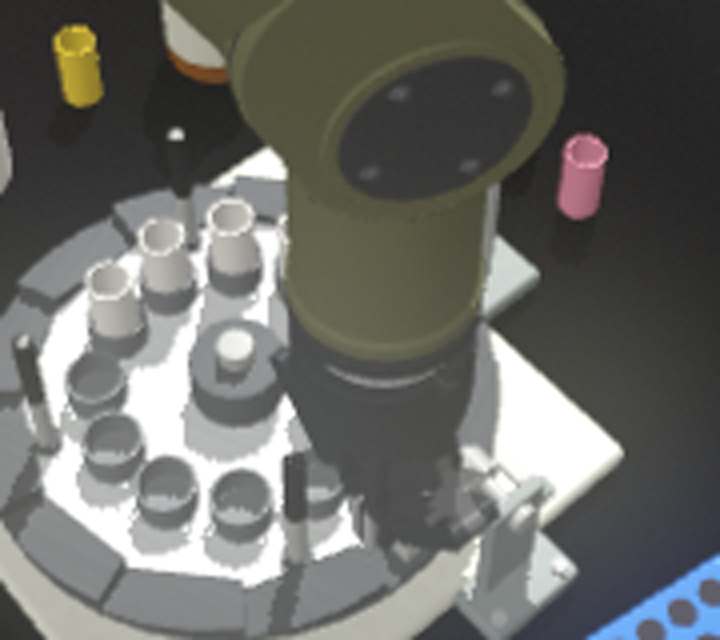

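>>> servo_tool(
  series=[
    {"travel": [0, 0, 0.3], "rotation": [0, 0, 0], "jaw": 255},
    {"travel": [-2.5, 0, 0.3], "rotation": [0, 0, 0], "jaw": 255},
    {"travel": [-5, 0, 0.3], "rotation": [0, 0, 0], "jaw": 255},
    {"travel": [-7.5, 0, 0.3], "rotation": [0, 0, 0], "jaw": 255},
    {"travel": [-7.5, 0, 0.3], "rotation": [0, 0, 0], "jaw": 255},
  ],
)

```text
time_s: 12.9
ee_pos: [0.5415, -0.1859, 0.1846]
eef_rot: [147.7, 89.6, -12.3]
wrist_force: [0.1, -0.7, -0.7]
opening: 0.0004
```

```bash
python3 -c "
from plan import *
st()
x,y,z,a=behind(.4,12); print(x,y,a);show(x,y,182,a)
"
```

```text
t 12.9 car [ -15.9 -131.6  184.6] zang -180.0 down [ 0.007 -0.002 -1.   ] F [ 0.1 -0.7 -0.7] open 0.0004
-65.50601643617894 -85.657526293158 157.91831180523297
travel cm [ 0.21 -4.6   4.96] rot [22.1  -0.4  -0.16]
```

>>> servo_tool(
  series=[
    {"travel": [0, -1.5, 1.7], "rotation": [7.4, 0, 0], "jaw": 255},
    {"travel": [0, -3, 3.4], "rotation": [14.8, 0, 0], "jaw": 255},
    {"travel": [0, -4.6, 5], "rotation": [22.1, 0, 0], "jaw": 255},
    {"travel": [0, -4.6, 5], "rotation": [22.1, 0, 0], "jaw": 255},
    {"travel": [0, -4.6, 5], "rotation": [22.1, 0, 0], "jaw": 255},
  ],
)

```text
time_s: 13.4
ee_pos: [0.4763, -0.1593, 0.1811]
eef_rot: [150.7, 90.0, -31.2]
wrist_force: [0.3, 0.5, 0.6]
opening: 0.0001
```

```bash
python3 -c "
from plan import *
st();show(*behind(.4,12))
a=get_image('side');crop('s',a,170,170,350,330,4,'s14');
"
```

```text
t 13.4 car [-68.  -84.3 181.1] zang 158.0 down [ 0. -0. -1.] F [0.3 0.5 0.6] open 0.0001
travel cm [ 5.71  0.04 -0.28] rot [ 0.12 -0.02 -0.01]
```

View pics/s14.png

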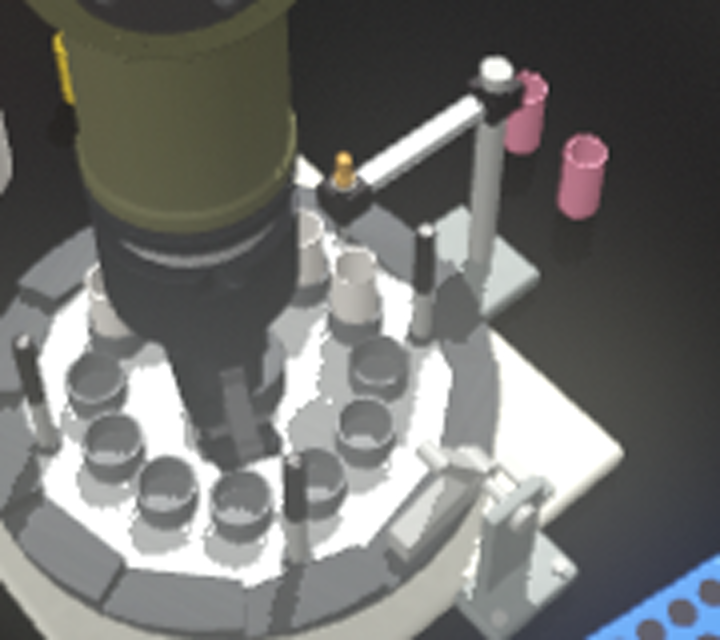

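>>> servo_tool(
  series=[
    {"travel": [2, 0, 0], "rotation": [0, 0, 0], "jaw": 255},
    {"travel": [4, 0, 0], "rotation": [0, 0, 0], "jaw": 255},
    {"travel": [5.7, 0, 0], "rotation": [0, 0, 0], "jaw": 255},
    {"travel": [5.7, 0, -0.5], "rotation": [0, 0, 0], "jaw": 255},
    {"travel": [5.7, 0, -0.9], "rotation": [0, 0, 0], "jaw": 255},
  ],
)

```text
time_s: 13.95
ee_pos: [0.4864, -0.1602, 0.1243]
eef_rot: [179.3, 89.9, -2.7]
wrist_force: [0.4, 0.6, 0.1]
opening: 0.0002
```

```bash
python3 -c "
from plan import *
st()
for t in (.4,.44,.48,.5,.524,.54): print(t);show(*behind(t,0))
"
```

```text
t 13.95 car [-58.9 -88.5 124.3] zang 157.9 down [ 0.001 -0.    -1.   ] F [0.4 0.6 0.1] open 0.0002
0.4
travel cm [ 0.03 -0.02 -0.48] rot [ 0.01 -0.05 -0.  ]
0.44
travel cm [ 0.03  0.04 -0.89] rot [-2.28 -0.05 -0.  ]
0.48
travel cm [ 0.03  0.08 -1.31] rot [-4.58 -0.05 -0.  ]
0.5
travel cm [ 0.03  0.1  -1.52] rot [-5.72 -0.05 -0.  ]
0.524
travel cm [ 0.03  0.11 -1.77] rot [-7.1  -0.05 -0.  ]
0.54
travel cm [ 0.03  0.11 -1.94] rot [-8.01 -0.05 -0.  ]
```

>>> servo_tool(
  series=[
    {"travel": [0, 0, -0.4], "rotation": [0, 0, 0], "jaw": 255},
    {"travel": [0, 0.04, -0.8], "rotation": [-2, 0, 0], "jaw": 255},
    {"travel": [0, 0.06, -1.1], "rotation": [-3.5, 0, 0], "jaw": 255},
    {"travel": [0, 0.08, -1.35], "rotation": [-5, 0, 0], "jaw": 255},
    {"travel": [0, 0.1, -1.55], "rotation": [-6, 0, 0], "jaw": 255},
  ],
)

```text
time_s: 14.45
ee_pos: [0.5007, -0.1615, 0.1245]
eef_rot: [150.9, 90.0, -25.0]
wrist_force: [-1.6, -0.3, 0.7]
opening: -0.0004
```

>>> servo_tool(
  series=[
    {"travel": [0, 0, -0.1], "rotation": [-0.5, 0, 0], "jaw": 255},
    {"travel": [0, 0, -0.15], "rotation": [-1, 0, 0], "jaw": 255},
  ],
)

```text
time_s: 14.65
ee_pos: [0.5019, -0.1614, 0.1243]
eef_rot: [58.0, 90.0, -117.0]
wrist_force: [-0.5, -0.6, -0.0]
opening: 0.0
```

```bash
python3 -c "
from plan import *
st()
show(*behind(.524,0))
a=get_image('side');crop('s',a,170,170,350,330,4,'s15');
for th in (.46,.48,.5,.52,.54): print(th,[ ((proj('side',W(P,L(.104,45+90*k+np.degrees(th),.149)))-[170,170])*4).round(0).tolist() for k in (1,2,3)])
"
```

```text
t 14.65 car [-44.7 -95.1 124.3] zang -195.1 down [-0. -0. -1.] F [-0.5 -0.6 -0. ] open 0.0
travel cm [ 0.03  0.06 -0.21] rot [-0.09  0.01 -0.01]
0.46 [[[23.0, 355.0]], [[303.0, 461.0]], [[420.0, 225.0]]]
0.48 [[[24.0, 359.0]], [[308.0, 460.0]], [[419.0, 222.0]]]
0.5 [[[25.0, 362.0]], [[312.0, 458.0]], [[417.0, 219.0]]]
0.52 [[[26.0, 365.0]], [[316.0, 456.0]], [[415.0, 216.0]]]
0.54 [[[28.0, 369.0]], [[320.0, 455.0]], [[413.0, 214.0]]]
```

View pics/s15.png

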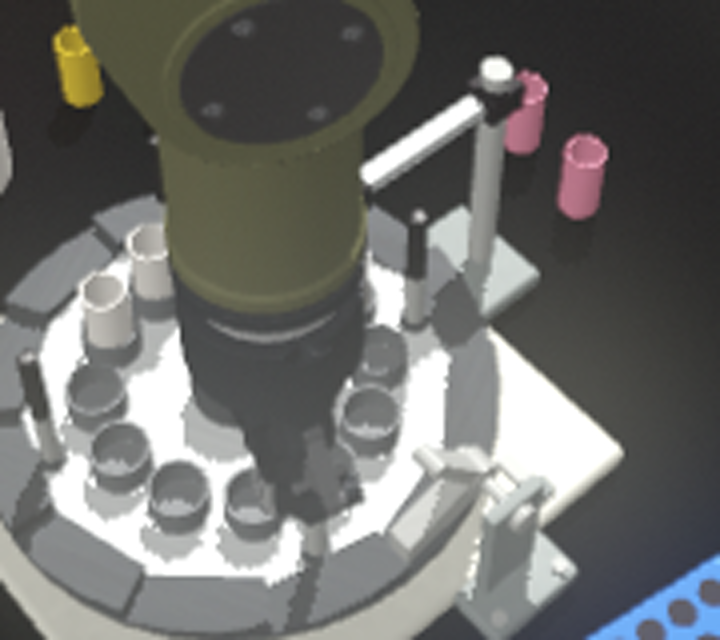

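>>> servo_tool(
  series=[
    {"travel": [0, 0, -0.07], "rotation": [-0.3, 0, 0], "jaw": 255},
    {"travel": [0, 0, -0.14], "rotation": [-0.6, 0, 0], "jaw": 255},
  ],
)

```text
time_s: 14.9
ee_pos: [0.5031, -0.1614, 0.1242]
eef_rot: [29.0, 90.0, -145.4]
wrist_force: [-0.6, -0.1, -0.0]
opening: -0.0
```

>>> servo_tool(
  series=[
    {"travel": [0, 0, -0.07], "rotation": [0, 0, 0], "jaw": 255},
    {"travel": [0, 0, -0.12], "rotation": [0, 0, 0], "jaw": 255},
  ],
)

```text
time_s: 15.1
ee_pos: [0.5045, -0.1611, 0.1242]
eef_rot: [27.3, 90.0, -147.1]
wrist_force: [-0.9, -0.9, 0.5]
opening: -0.0001
```

```bash
python3 -c "
from plan import *
st()
show(*behind(.524,0))
"
```

```text
t 15.1 car [-42.1 -95.6 124.2] zang -194.5 down [-0. -0. -1.] F [-0.9 -0.9  0.5] open -0.0001
travel cm [0.02 0.07 0.05] rot [ 0.48  0.01 -0.  ]
```

>>> servo_tool(
  series=[
    {"travel": [0, 0, -0.05], "rotation": [0, 0, 0], "jaw": 255},
    {"travel": [0, 0, -0.1], "rotation": [0, 0, 0], "jaw": 255},
  ],
)

```text
time_s: 15.3
ee_pos: [0.5049, -0.1611, 0.1242]
eef_rot: [-0.3, 89.9, -174.8]
wrist_force: [-1.9, -1.2, 1.9]
opening: -0.0002
```

>>> servo_tool(
  series=[
    {"travel": [0, 0, -0.05], "rotation": [0, 0, 0], "jaw": 255},
    {"travel": [0, 0, -0.1], "rotation": [0, 0, 0], "jaw": 255},
  ],
)

```text
time_s: 15.5
ee_pos: [0.505, -0.161, 0.1242]
eef_rot: [-3.5, 89.8, -177.9]
wrist_force: [-4.9, -1.9, 3.6]
opening: 0.0003
```

```bash
python3 -c "
from plan import *
st()
show(*behind(.524,0))
a=get_image('side');crop('s',a,170,170,350,330,4,'s16');st()
"
```

```text
t 15.5 car [-41.7 -95.7 124.2] zang -194.5 down [-0.003 -0.    -1.   ] F [-4.9 -1.9  3.6] open 0.0003
travel cm [0.02 0.07 0.1 ] rot [0.46 0.17 0.01]
t 15.55 car [-41.7 -95.7 124.2] zang -194.5 down [-0.003 -0.    -1.   ] F [-6.4 -0.9  3.3] open -0.0001
```

View pics/s16.png

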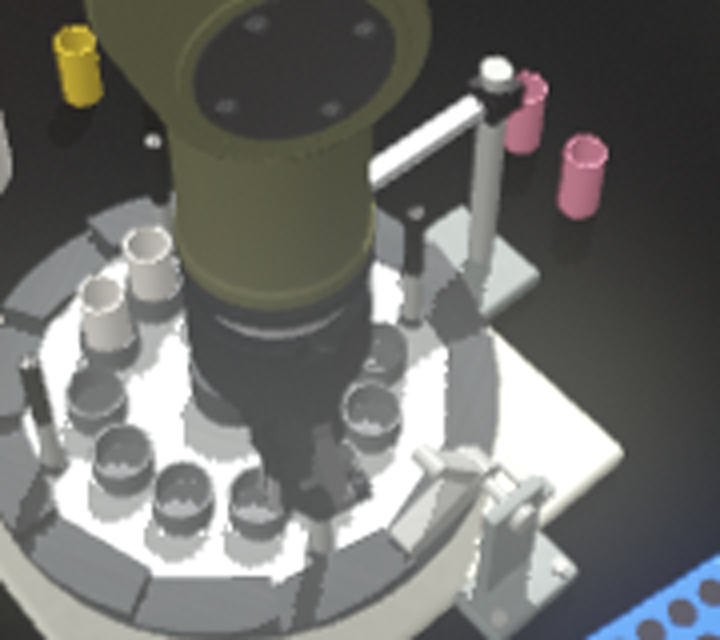

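The tool has stalled with about 6 N on it, so the turntable is against the pawl. I'm backing off and then lifting away.

>>> servo_tool(
  series=[
    {"travel": [0, 0, 0.3], "rotation": [0, 0, 0], "jaw": 255},
    {"travel": [0, 0, 1.5], "rotation": [0, 0, 0], "jaw": 255},
    {"travel": [-2.5, 0, 2], "rotation": [0, 0, 0], "jaw": 255},
    {"travel": [-6, 0, 2], "rotation": [0, 0, 0], "jaw": 255},
    {"travel": [-10, 0, 2], "rotation": [0, 0, 0], "jaw": 255},
  ],
)

```text
time_s: 16.05
ee_pos: [0.4871, -0.1622, 0.225]
eef_rot: [-132.6, 89.9, 53.0]
wrist_force: [0.4, -0.7, -1.0]
opening: -0.0001
```

>>> servo_tool(
  series=[
    {"travel": [0, 5, 0], "rotation": [0, 0, 0], "jaw": 255},
    {"travel": [0, 10, 0], "rotation": [0, 0, 0], "jaw": 255},
    {"travel": [0, 15, 0], "rotation": [0, 0, 0], "jaw": 255},
    {"travel": [0, 17, 0], "rotation": [0, 0, 0], "jaw": 255},
    {"travel": [0, 17, 0], "rotation": [0, 0, 0], "jaw": 255},
  ],
)

```text
time_s: 16.55
ee_pos: [0.5034, -0.3369, 0.2243]
eef_rot: [124.1, 89.7, -50.7]
wrist_force: [-0.2, 0.6, 0.1]
opening: 0.0002
```

```bash
python3 -c "
from plan import *
st()
a=get_image('side');crop('s',a,130,130,360,330,3,'s17');b=get_image('top');crop('s',b,160,130,400,310,3,'t17')
for th in (.46,.48,.5,.52,.54): print(th,[ ((proj('side',W(P,L(.104,45+90*k+np.degrees(th),.149)))-[130,130])*3).round(0).tolist() for k in (0,1,2,3)])
print(((proj('side',np.array([c2w(50,-128,80),c2w(18,-128,125),c2w(0,-128,56.5)]))-[130,130])*3).round())
"
```

```text
t 16.55 car [-103.5 -260.4  224.3] zang -194.8 down [ 0.003 -0.004 -1.   ] F [-0.2  0.6  0.1] open 0.0002
0.46 [[[243.0, 225.0]], [[137.0, 386.0]], [[347.0, 466.0]], [[435.0, 289.0]]]
0.48 [[[240.0, 226.0]], [[138.0, 389.0]], [[351.0, 465.0]], [[434.0, 287.0]]]
0.5 [[[237.0, 227.0]], [[139.0, 391.0]], [[354.0, 464.0]], [[433.0, 285.0]]]
0.52 [[[234.0, 228.0]], [[140.0, 394.0]], [[357.0, 462.0]], [[431.0, 282.0]]]
0.54 [[[232.0, 229.0]], [[141.0, 396.0]], [[360.0, 461.0]], [[430.0, 280.0]]]
[[474. 476.]
 [441. 470.]
 [418. 538.]]
```

View pics/s17.png

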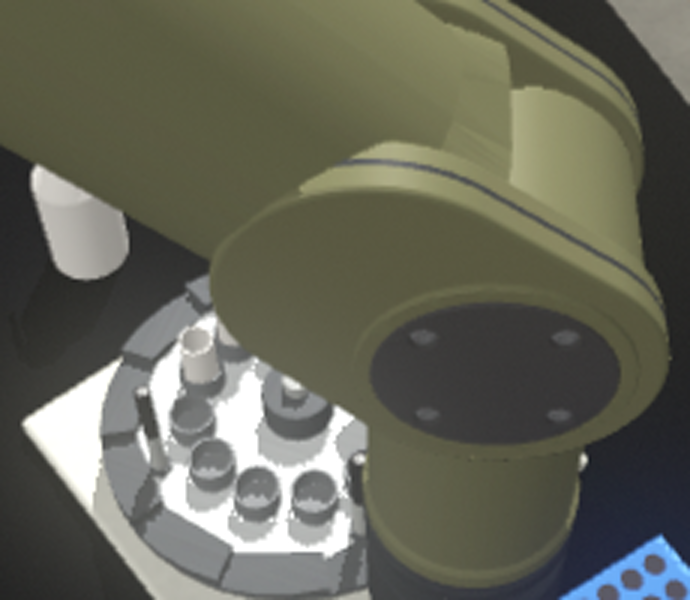

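View pics/t17.png

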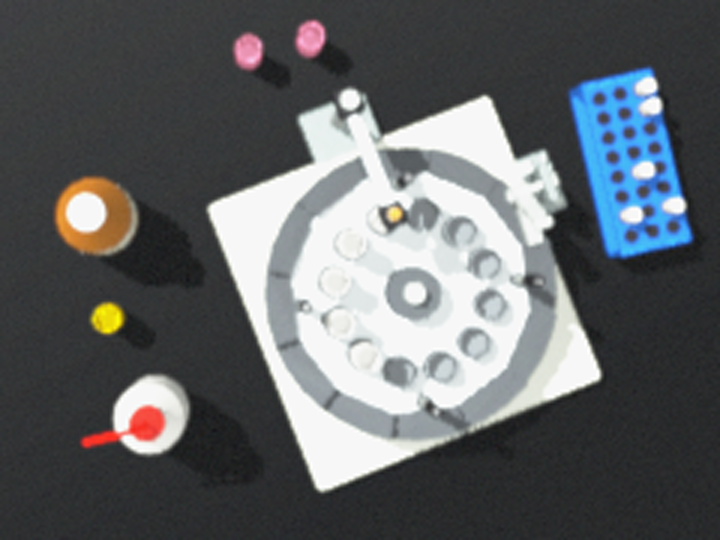

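>>> servo_tool(
  series=[
    {"travel": [0, 3, 4], "rotation": [0, 0, 0], "jaw": 255},
    {"travel": [0, 6, 8], "rotation": [0, 0, 0], "jaw": 255},
    {"travel": [0, 9, 12], "rotation": [0, 0, 0], "jaw": 255},
    {"travel": [0, 12, 16], "rotation": [0, 0, 0], "jaw": 255},
    {"travel": [0, 14, 19], "rotation": [0, 0, 0], "jaw": 255},
  ],
)

```text
time_s: 17.15
ee_pos: [0.326, -0.4904, 0.2246]
eef_rot: [97.1, 89.9, -77.3]
wrist_force: [-0.2, -0.4, 0.1]
opening: -0.0
```

>>> servo_tool(
  series=[
    {"travel": [0, 2, 3], "rotation": [0, 0, 0], "jaw": 255},
    {"travel": [0, 4, 5], "rotation": [0, 0, 0], "jaw": 255},
    {"travel": [0, 4, 5], "rotation": [0, 0, 0], "jaw": 255},
  ],
)

```text
time_s: 17.45
ee_pos: [0.2786, -0.5367, 0.2244]
eef_rot: [54.6, 89.8, -120.1]
wrist_force: [-0.3, 0.6, 0.3]
opening: -0.0001
```

```bash
python3 -c "
from plan import *
st()
a=get_image('side');crop('s',a,130,130,380,330,3,'s18')
crop('s',a,220,250,320,330,7,'s19')
"
```

```text
t 17.45 car [-383.1 -371.   224.4] zang -194.8 down [-0.001 -0.002 -1.   ] F [-0.3  0.6  0.3] open -0.0001
```

View pics/s18.png

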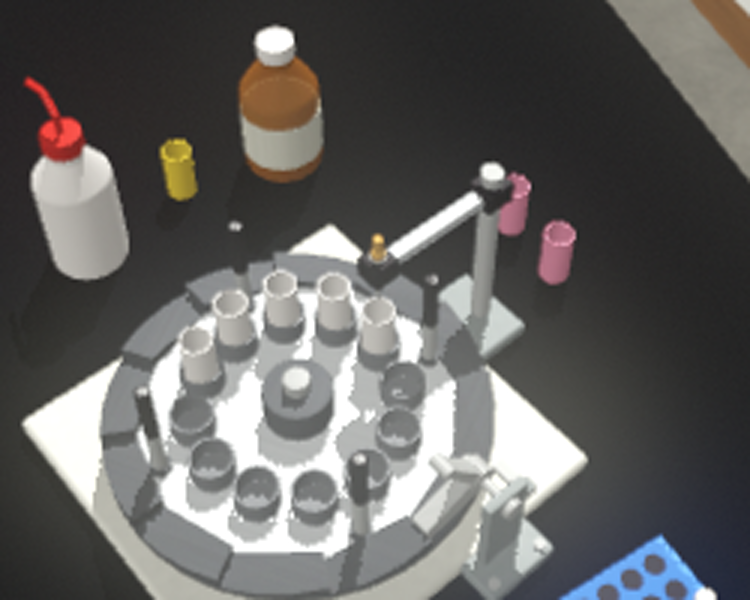

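View pics/s19.png

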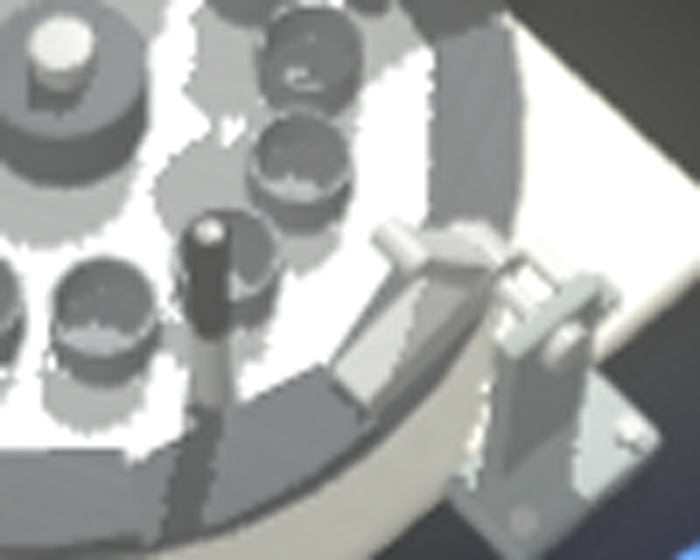

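```bash
python3 -c "
from cell import *
print(sign_off())"
```

```text
the job is handed in; nothing more can be done
None
```

The carousel is back one notch and the job is handed in at about 17.5 s. The pawl is home in the next tooth and vial0 is under the nozzle. I swept the pawl onto its stop with the closed fingertip and pushed post 2 to about 0.40. I then swept the pawl down again and pushed post 2 until the catch stopped it, at about 6 N with the tool stalled.

**Last checks:**
- **Turntable:** the four post tops in the side picture fit 0.51 to 0.53 rad, against 0.524 for one notch.
- **Pawl:** it lies in the tooth, with the lever leaning as it did at the start.
- **Vials and bystanders:** all five vials stand in their cups. The bottles, the tube rack and the pink and yellow look-alikes look unmoved by eye; I did not measure them.
- **Robot:** it is well clear of the carousel and touching nothing.

**One slip:** after throwing the pawl back I gave one row the wrong sign, so the tool dipped up to 2 cm instead of rising. The force readings afterwards stayed at about 2 N or less, and the pictures showed no effect on the scene.

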